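# Comb the loose anchor pins into the grooves of a rocking tray

### The job

Take the rake from its stand, lower it onto the plain strip at the left-hand end of the grooved tray and comb it across the whole tray slowly to the right-hand end, so that the loose pins settle parallel, one to a groove. The tray rocks on a soft pivot, so keep both skids of the rake riding on the side rails all the way with a gentle push of about 3 N, never pressing hard; back off and comb again if a pin jams, and touch neither pins nor tray with the gripper. Then lift the rake out, put it back upright in its stand and leave the other things on the table alone.

Things in the scene. Friction and masses are not known exactly. Their poses are not given: they have to be found in the camera images.
- tray: Aluminium tray, 126 (its x) by 208 mm (y), rocking about its x axis on a fixed base. Origin at its centre, on the pivot and groove floors, 26 mm above the table; x along the grooves, y to the left at yaw 0. 7 grooves 15 mm wide, 12.5 deep, centres at y = 54.5, 32.5, 10.5, -11.5, -33.5, -55.5, -77.5 mm; round ridges between. Side rails 8 mm thick at x = -59 and 59, tops at z = 32.5; end walls at y = -102 and 102.
- tray_start (a point): Point midway between the rail tops over the plain, grooveless strip at the tray's left end (tray y = 82 mm): where the rake's origin starts its pass. The strip runs from y = 65 to 100 mm at ridge height, 20 mm below the rail tops. Springs level the tray: its ends sink a few mm under a few N, its middle does not, so the loaded rail height must be found and followed by force (stops at 0.075 rad).
- tray_end (a point): Point midway between the rail tops at the tray's right end (tray y = -82 mm), just beyond the last groove's centre: where the rake's origin ends its pass.
- rake_grip (a point): Centre of the rake's black grip block, 44 (its x) by 20 (y) by 46 mm tall; grip it across the 20 mm, the fingers closing along y. x runs along the steel head bar, z up. The bar is 134 mm long, 14 wide, 12 high, its top 23 mm below this point; the undersides of the two skids are 41 mm below this point, the tine tips 59.5 mm. Mass about 0.25 kg.
- rake: The rake as a whole. Origin midway between the undersides of its two skids, 41 mm below the grip's centre; same axes. Skids 28 mm long (y), 12 wide, at x = -59 and 59 mm, matching the tray's side rails. Six round tines of 8 mm diameter at x = -42.5 to 42.5, tips 18.5 mm below the skids: with the skids on the rails they pass 1.5 mm above the ridges.
- stand_seat (a point): Point on the fixed grey rake stand (150 by 60 mm) midway between its two seats, at their height, 40 mm above the table. The rake sits in it with a skid on each seat, its origin at this point and its x along the stand's x (either way round). Cheeks 12 mm high before and behind each seat stand 34 mm apart, for the 28 mm long skids.
- pin1: Loose steel pin with round ends, 12 mm diameter, 90 mm long; at the start it lies askew across the ridges. When pushed it can wedge for a moment between the tines and a ridge and lift the rake; backing off a centimetre frees it. Origin at its centre, x along it.
- pin2: Loose steel pin with round ends, 12 mm diameter, 90 mm long; at the start it lies askew across the ridges. When pushed it can wedge for a moment between the tines and a ridge and lift the rake; backing off a centimetre frees it. Origin at its centre, x along it.
- pin3: Loose steel pin with round ends, 12 mm diameter, 90 mm long; at the start it lies askew across the ridges. When pushed it can wedge for a moment between the tines and a ridge and lift the rake; backing off a centimetre frees it. Origin at its centre, x along it.
- pin4: Loose steel pin with round ends, 12 mm diameter, 90 mm long; at the start it lies askew across the ridges. When pushed it can wedge for a moment between the tines and a ridge and lift the rake; backing off a centimetre frees it. Origin at its centre, x along it.
- oil_bottle: White bottle with an orange pointed cap, 38 mm diameter, 105 mm tall; a bystander. Origin at the centre of its underside.
- lock_bottle: Red bottle with a black pointed cap, 33 mm diameter, 88 mm tall; a bystander. Origin at the centre of its underside.
- pen: Marker pen lying down, 17 by 126 by 17 mm; a bystander. Origin at the centre of its underside.
- stud_a: Round grey road stud, 128 mm diameter, 47 mm tall; a bystander. Origin at the centre of its underside.
Not all that is in view belongs to the job. Leave any blue or brown look-alike of the pin2 alone.

How it is judged:
By the outcome, as a careful person would: the job done as asked, in the order asked, and still so for the second after the job is handed in, with the robot touching nothing.
It also fails if it takes over 72 s, if anything falls off the work surface, if the arm or the gripper's body presses on something with over 40 N, if the wrist force passes 120 N, or if a joint passes its speed limit or range.

### The arm

A 7-joint arm with a two-finger parallel gripper is mounted at the origin on a cart in front of the work surface, level with it; the furniture and walls round the work are solid. World frame = base frame: x ahead of the robot, y to its left, z up, the work surface at z = 0. Lengths are in mm, angles in rad, forces in N, time in s.
With the tool pointing down it reaches from about 400 to 850 mm from the base axis. Payload 6.9 kg.
Tool frame: the origin (TCP) lies between the finger pads; the fingertips stand 22 mm ahead of it and the grasp point (between the pads) lies 3 mm ahead of it (ctrl.tip_reach is the distance from the TCP to the fingertips, in mm); z points along the fingers, y is the line along which they close (so a half turn about z gives the same grasp; the last joint's range is limited). The gripper opens to 85 mm and grips with 20 to 120 N. Pads are 22 mm wide; open, the fingers measure 114 mm over their backs; the gripper's body (76 mm by 85 mm) begins 54 mm behind the grasp point. The pads swing forward as they close: fully open they stand 13 mm farther back than shut.
Start: joints at [1.3, 0.507, -0.238, 1.5, 0.126, 1.149, -0.155], TCP at [229.937, -581.155, 253.275] pointing down, gripper open.
Joint ranges: [-3.08, 3.08], [-0.24, 2.05], [-1.43, 1.35], [0, 2.5], [-1.52, 4.66], [0.17, 1.96], [-2.89, 2.89]. Speed limits (rad/s): [2.39, 2.39, 3.14, 3.14, 3.14, 3.14, 3.14].

### API

Orientations are given as a unit quaternion [x, y, z, w].
In Python, from bench import ctrl gives the robot as it stands.
- The arm moves only by the shell command python3 -m crank 'ROWS' [FORCE]. ROWS is JSON, a list of rows, each a list of 7 numbers: the turn, a rotation vector about the tool's x, y, z in units of 5 degrees (1.0 is 5 degrees), then the shift along the tool's x, y, z in units of 60 mm (1.0 is 60 mm), then the closure, from 0 (fully open) to 1 (shut). In form: [[ax, ay, az, x, y, z, fingers], ...]. A call has 1 to 12 rows; each row is the pose to reach, as a shift and turn from the pose commanded when the call began, along the tool's axes at that moment; what a row does not reach only later rows make up. A row lasts 1/8 s, in which the tool goes at most 62.5 mm and 10.7 degrees, less where a joint would pass 70% of its speed; a pose out of reach is approached as far as the arm can. A call with a gripper value outside its range is refused whole. The fingers move at their own pace and stop on an object; FORCE is the grip in N (left out, the last holds). Time passes only in rows, so rows that repeat a pose let the fingers close. It gives the time, the measured TCP pose, the force, the opening and the grip force at its end, in the units of the state.
- ctrl.sense(): the state, without advancing time (a new reading comes with each control period).
- ctrl.grab_frame(name): name is "scene" or "side" or "wrist"; returns a dict with "frame" (420x560x3 uint8, red, green, blue), "range_z" (420x560 float32, mm along the optical axis (not along the pixel's ray), 0 where there is no reading), "fx", "fy", "cx", "cy" (pixels), "k1" (the pictures are not rectified: a ray, as slopes to the right and down, at radius r is drawn at 1 + k1 r^2 times it, then the intrinsics apply), "T" (4x4, takes a point from camera to world coordinates). Camera axes: x right, y down, z forward; pixel columns grow to the right and rows downward; lengths in mm; the calibration is good to about 2 mm. A picture is of the moment at which its call begins.
- ctrl.hand_in(): hands the job in; it is judged then, once.
The state is a dict: "time_s": time; "joint_pos": joint angles; "joint_velocities": joint speeds; "joint_efforts": joint torques, N m; "tcp_pos": TCP position; "ee_rot": TCP orientation; "contact_force": force on the tool from outside, world axes, zero at the start; "ft_torque": the same for the moment, N m; "finger_gap": finger opening in mm; "grasp_force": force on a finger pad.
Only numpy, scipy, OpenCV 4.12 (cv2) and the standard library are available. Lean on these libraries where they do the work, as an engineer would, in place of code of your own. Each camera call takes 0.05 s, during which the arm holds its last target. There are 200 camera calls.

## Working session

There is one attempt and no reset: what is moved stays moved. The work goes in short steps, Python scripts to look and compute and a shell command to move; the robot and the scene stay as the last step left them, time stands still between calls to the robot, and variables do not carry over. Pictures are saved under pics/ and viewed, at most 10 in all, crops included, and the job is handed in when it is done.

```bash
ls; mkdir -p pics; python3 - <<'E'
from bench import ctrl
import cv2,numpy as np
for n in ("scene","side"):
    f=ctrl.grab_frame(n); cv2.imwrite(f"pics/{n}0.png",f["frame"][...,::-1]); np.savez(f"/tmp/{n}0.npz",**f)
    print(n,f["fx"],f["cx"],f["cy"],f["k1"],np.round(f["T"],3).tolist())
s=ctrl.sense();print(s)
E
```

```text
pics
scene 398.2623123857974 279.30537839126566 206.53289352300666 -0.05873575115603634 [[-0.536, -0.486, 0.69, -137.232], [-0.844, 0.286, -0.454, 418.595], [0.024, -0.826, -0.563, 638.942], [0.0, 0.0, 0.0, 1.0]]
side 516.4307823024058 272.5474774797329 211.33458797673762 -0.1882390411530375 [[-0.996, -0.048, 0.074, 449.89], [-0.088, 0.574, -0.814, 1020.981], [-0.003, -0.818, -0.576, 812.976], [0.0, 0.0, 0.0, 1.0]]
{'time_s': 0.1, 'joint_pos': array([ 1.29954581,  0.50827365, -0.23751619,  1.5010067 ,  0.12572834,
        1.148917  , -0.15480227]), 'joint_velocities': array([ 7.12760832e-04, -2.14587082e-03, -1.78069636e-04,  5.12857921e-05,
       -1.13616863e-04,  5.60593477e-04, -7.21410664e-04]), 'joint_efforts': array([-4.29481821e-03, -6.21843123e+01, -2.19442695e+00, -2.50205344e+01,
        1.25596690e-02,  7.81381794e-03, -5.34648200e-05]), 'tcp_pos': array([ 229.70471855, -580.82097275,  252.51273846]), 'ee_rot': array([ 9.82309025e-01,  1.87265393e-01, -1.80454341e-04, -7.86618861e-04]), 'contact_force': array([ 0.07620433, -0.69909646,  0.24367798]), 'ft_torque': array([ 0.00283802, -0.01471189,  0.00899481]), 'grasp_force': 0.0, 'finger_gap': 85.60384471024926}
```

View pics/scene0.png

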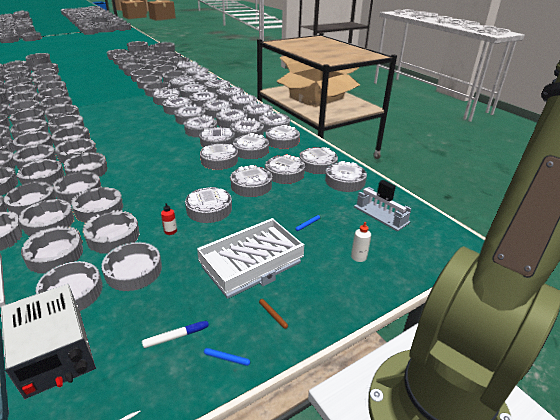

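View pics/side0.png

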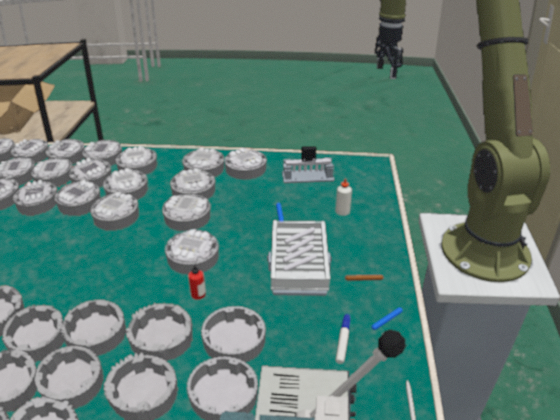

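The scene view shows the tray at about (250,256) and the rake in its stand at about (384,205). The side view shows the tray at (300,255) and the rake grip at (309,153).

```bash
cat > h.py <<'E'
import numpy as np,cv2
def cloud(f):
    v,u=np.mgrid[:420,:560]; k1=float(f["k1"])
    xd=(u-f["cx"])/f["fx"]; yd=(v-f["cy"])/f["fy"]; x,y=xd.copy(),yd.copy()
    for _ in range(8):
        s=1+k1*(x*x+y*y); x,y=xd/s,yd/s
    z=f["range_z"]; P=np.stack([x*z,y*z,z],-1)
    T=np.array(f["T"]); W=P@T[:3,:3].T+T[:3,3]; W[z<=0]=np.nan
    return W
def rect(p): 
    r=cv2.minAreaRect(p[:,:2].astype(np.float32)); return np.round(r[0],1),np.round(r[1],1),round(r[2],2)
E
python3 - <<'E'
import numpy as np; from h import *
B={"scene":dict(tray=(190,215,310,300),rake=(350,172,418,235)),"side":dict(tray=(262,215,335,298),rake=(275,142,340,188))}
for n in B:
    f=np.load(f"/tmp/{n}0.npz"); W=cloud(f); I=f["frame"].astype(int)
    for k,(a,b,c,d) in B[n].items():
        w=W[b:d,a:c].reshape(-1,3); i=I[b:d,a:c].reshape(-1,3)
        z=w[:,2]
        print(n,k,"hist",[(lo,int(((z>lo)&(z<lo+5)).sum())) for lo in range(0,130,5)])
        if k=="tray":
            m=(z>50)&(z<64); print(rect(w[m]),np.median(z[m]))
        else:
            m=(i.max(1)<50)&(z>60)&(z<150); print("grip",m.sum(),rect(w[m]),w[m].min(0),w[m].max(0))
            m=(z>15)&(z<75)&(i.max(1)>60)&(abs(i[:,0]-i[:,1])<25); print("stand",rect(w[m]))
            m=(z>45)&(z<75); print("bar",rect(w[m]))
E
```

```text
scene tray hist [(0, 3458), (5, 261), (10, 246), (15, 64), (20, 241), (25, 581), (30, 361), (35, 994), (40, 532), (45, 759), (50, 571), (55, 661), (60, 27), (65, 0), (70, 0), (75, 0), (80, 0), (85, 0), (90, 0), (95, 0), (100, 0), (105, 0), (110, 0), (115, 0), (120, 0), (125, 0)]
(array([473. ,  91.2]), array([129.8, 211. ]), 3.52) 55.6862452220206
scene rake hist [(0, 1529), (5, 457), (10, 84), (15, 59), (20, 83), (25, 88), (30, 86), (35, 140), (40, 110), (45, 125), (50, 108), (55, 110), (60, 29), (65, 27), (70, 38), (75, 68), (80, 45), (85, 43), (90, 54), (95, 35), (100, 72), (105, 12), (110, 0), (115, 0), (120, 0), (125, 0)]
grip 263 (array([ 463.2, -315.7]), array([42. , 21.7]), 14.72) [ 443.31223839 -329.02298234   61.37551289] [ 482.79863699 -301.78636967  106.75615618]
stand (array([ 468.9, -308.4]), array([156.7, 380.7]), 50.84)
bar (array([ 458.2, -298.7]), array([155.2, 351.9]), 50.84)
side tray hist [(0, 1324), (5, 128), (10, 163), (15, 20), (20, 132), (25, 485), (30, 487), (35, 869), (40, 407), (45, 573), (50, 366), (55, 454), (60, 61), (65, 0), (70, 0), (75, 0), (80, 0), (85, 0), (90, 0), (95, 0), (100, 0), (105, 0), (110, 0), (115, 0), (120, 0), (125, 0)]
(array([472.4,  93.1]), array([126.6, 214.6]), 3.76) 56.09988862034288
side rake hist [(0, 839), (5, 353), (10, 65), (15, 27), (20, 37), (25, 45), (30, 55), (35, 50), (40, 53), (45, 68), (50, 100), (55, 93), (60, 29), (65, 23), (70, 26), (75, 25), (80, 21), (85, 24), (90, 26), (95, 25), (100, 47), (105, 9), (110, 0), (115, 0), (120, 0), (125, 0)]
grip 143 (array([ 464.6, -308. ]), array([38.7, 14.8]), 0.65) [ 445.26662189 -315.42059718   63.73798589] [ 483.97626576 -300.50170543  106.4183319 ]
stand (array([ 465., -315.]), array([143.7,  51.9]), 10.21)
bar (array([ 463.4, -315.7]), array([144.2,  54. ]), 8.78)
```

```bash
cat >> h.py <<'E'
from scipy.spatial.transform import Rotation as R
def go(p,yaw,s=None):
    """row (turn/5deg, shift/60mm) from measured pose to TCP p, tool down, tool x at yaw deg"""
    from bench import ctrl
    s=s or ctrl.sense(); r=R.from_quat(s["ee_rot"])
    t=R.from_euler("z",yaw,degrees=True)*R.from_euler("x",180,degrees=True)
    a=np.degrees((r.inv()*t).as_rotvec())/5; d=r.inv().apply(np.array(p)-s["tcp_pos"])/60
    print("row",np.round(a,2),np.round(d,3))
def show():
    from bench import ctrl
    s=ctrl.sense(); r=R.from_quat(s["ee_rot"]); x=r.as_matrix()[:,0]
    print("t",s["time_s"],"tcp",np.round(s["tcp_pos"],1),"yaw",round(np.degrees(np.arctan2(x[1],x[0])),2),"tilt",np.round(r.as_matrix()[:2,2],4),"F",np.round(s["contact_force"],2),"M",np.round(s["ft_torque"],2),"gap",round(s["finger_gap"],1),s["grasp_force"])
E
python3 -c "
from h import *;go([463,-315,215],11)"
```

```text
row [-0.02  0.    2.12] [ 5.246 -2.688  0.629]
```

```bash
python3 -m crank '[[0,0,2.12,5.25,-2.69,0.63,0],[0,0,2.12,5.25,-2.69,0.63,0],[0,0,2.12,5.25,-2.69,0.63,0],[0,0,2.12,5.25,-2.69,0.63,0],[0,0,2.12,5.25,-2.69,0.63,0],[0,0,2.12,5.25,-2.69,0.63,0],[0,0,2.12,5.25,-2.69,0.63,0],[0,0,2.12,5.25,-2.69,0.63,0]]'
python3 - <<'E'
from h import *; from bench import ctrl
show()
f=ctrl.grab_frame("wrist"); cv2.imwrite("pics/w1.png",f["frame"][...,::-1]); np.savez("/tmp/w1.npz",**f)
E
```

```text
time_s: 1.1
tcp_pos: [462.9, -315.7, 215.2]
ee_rot: [0.995, 0.096, -0.001, 0.0]
contact_force: [-0.5, -0.8, 0.0]
finger_gap: 85.4
grasp_force: 0.0
t 1.1 tcp [ 462.9 -315.7  215.2] yaw 10.98 tilt [-0.0011 -0.0002] F [-0.54 -0.81  0.03] M [ 0.02  0.   -0.07] gap 85.4 0.0
```

View pics/w1.png

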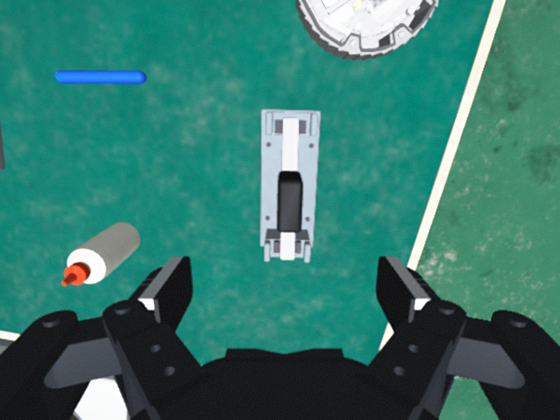

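The wrist view shows the rake in its stand, with the white bar from (290,118) to (287,260) and the black grip at (290,202), almost aligned with the tool.

```bash
python3 - <<'E'
from h import *
f=np.load("/tmp/w1.npz"); W=cloud(f); w=W[100:275,250:330].reshape(-1,3); i=f["frame"][100:275,250:330].reshape(-1,3).astype(int); z=w[:,2]
m=(z>98)&(z<112); print("grip",rect(w[m]),np.median(z[m]))
m=(z>52)&(z<66)&(i.min(1)>200); print("bar",rect(w[m]),np.median(z[m]))
m=(z>3)&(z<25); print("stand",rect(w[m]),np.median(z[m]))
go([0,0,0],0)
E
```

```text
grip (array([ 464.9, -318.3]), array([44.4, 20. ]), 9.55) 103.79769394517291
bar (array([ 464.9, -319.2]), array([136.6,  41.7]), 9.38) 58.14893517808014
stand (array([ 447.1, -323.7]), array([187.7,  81.2]), 12.34) 8.188017397691965
row [0.   0.01 2.18] [-6.57  -6.634  3.593]
```

```bash
python3 -c "
from h import *;go([465,-318.3,86],9.5)"
```

```text
row [0.   0.01 0.28] [0.037 0.04  2.155]
```

```bash
python3 -m crank '[[0,0,0.28,0.04,0.04,0.7,0],[0,0,0.28,0.04,0.04,1.4,0],[0,0,0.28,0.04,0.04,1.9,0],[0,0,0.28,0.04,0.04,2.15,0],[0,0,0.28,0.04,0.04,2.15,0.4],[0,0,0.28,0.04,0.04,2.15,0.8],[0,0,0.28,0.04,0.04,2.15,1],[0,0,0.28,0.04,0.04,2.15,1],[0,0,0.28,0.04,0.04,2.15,1],[0,0,0.28,0.04,0.04,2.15,1],[0,0,0.28,0.04,0.04,2.15,1]]' 60
python3 -c "
from h import *;show()"
```

```text
time_s: 2.52
tcp_pos: [466.7, -317.5, 87.3]
ee_rot: [0.997, 0.084, 0.001, 0.001]
contact_force: [-0.8, -0.5, 6.2]
finger_gap: 19.1
grasp_force: 61.6
t 2.525 tcp [ 466.7 -317.5   87.3] yaw 9.58 tilt [ 0.0012 -0.001 ] F [-0.79 -0.53  6.25] M [-0.03  0.11  0.03] gap 19.1 61.60432577133179
```

```bash
python3 -m crank '[[0,0,0,0,0,-0.3,1],[0,0,0,0,0,-0.8,1],[0,0,0,0,0,-1.6,1],[0,0,0,0,0,-2.1,1],[0,0,0,0,0,-2.1,1],[0,0,0,0,0,-2.1,1]]'
python3 -c "
from h import *;show()
go([467.5,172,210],3.6)"
```

```text
time_s: 3.28
tcp_pos: [465.5, -316.7, 211.2]
ee_rot: [0.996, 0.084, -0.001, -0.001]
contact_force: [-0.2, -0.1, -1.8]
finger_gap: 19.5
grasp_force: 60.7
t 3.275 tcp [ 465.5 -316.7  211.2] yaw 9.59 tilt [-0.0018  0.0011] F [-0.19 -0.11 -1.82] M [-0.02  0.04  0.03] gap 19.5 60.65543174743652
row [-0.01  0.02  1.2 ] [ 1.39  -8.025  0.029]
```

```bash
python3 -m crank '[[0,0,0.3,0.17,-1,0,1],[0,0,0.6,0.35,-2,0,1],[0,0,0.9,0.52,-3,0,1],[0,0,1.2,0.7,-4,0,1],[0,0,1.2,0.87,-5,0,1],[0,0,1.2,1.05,-6,0,1],[0,0,1.2,1.22,-7,0,1],[0,0,1.2,1.33,-7.7,0,1],[0,0,1.2,1.39,-8.02,0.03,1],[0,0,1.2,1.39,-8.02,0.03,1],[0,0,1.2,1.39,-8.02,0.03,1]]'
python3 - <<'E'
from h import *; from bench import ctrl
show()
o=[]
for n in ("scene","side","wrist"):
    f=ctrl.grab_frame(n); np.savez(f"/tmp/{n}2.npz",**f); o.append(f["frame"][...,::-1])
cv2.imwrite("pics/c2.png",cv2.resize(np.hstack([o[1][170:340,180:420],o[2][:,:][::2,::2][:170]]),None,fx=1.5,fy=1.5))
for n,(a,b,c,d) in dict(scene=(150,130,340,310),side=(230,215,370,330)).items():
    f=np.load(f"/tmp/{n}2.npz"); W=cloud(f)
    w=W[b:d,a:c].reshape(-1,3); z=w[:,2]
    m=(z>50)&(z<64)&(abs(w[:,0]-472)<90)&(abs(w[:,1]-92)<125); print(n,"tray",rect(w[m]),m.sum())
    m=(z>150)&(z<178)&(abs(w[:,0]-472)<90)&(abs(w[:,1]-172)<40); print(n,"bar",rect(w[m]),np.nanmin(z[m]),m.sum())
E
```

```text
time_s: 4.65
tcp_pos: [467.9, 169.9, 209.6]
ee_rot: [1.0, 0.031, -0.001, 0.001]
contact_force: [0.8, -0.0, -1.9]
finger_gap: 19.3
grasp_force: 60.5
t 4.65 tcp [467.9 169.9 209.6] yaw 3.53 tilt [-0.0021 -0.0014] F [ 0.8  -0.03 -1.9 ] M [-0.   -0.05  0.01] gap 19.3 60.484657287597656
scene tray (array([473. ,  91.1]), array([129.9, 210.4]), 4.14) 1174
scene bar (array([465.1, 178.7]), array([134.7,  26.6]), 11.16) 150.06638974243901 253
side tray (array([472.5,  92.9]), array([126.4, 214. ]), 3.63) 690
side bar (array([466.1, 176.8]), array([131.2,  19.4]), 4.29) 150.1024203210162 411
```

View pics/c2.png

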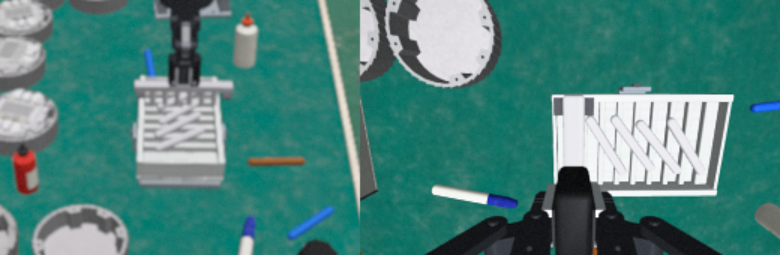

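```bash
python3 - <<'E'
from h import *
f=np.load("/tmp/wrist2.npz"); W=cloud(f); W[400:]=np.nan; w=W.reshape(-1,3); z=w[:,2]
m=(z>52)&(z<64)&(abs(w[:,0]-472)<80)&(abs(w[:,1]-92)<118); p=w[m]; print("tray",rect(p),np.median(p[:,2]),m.sum())
c,s=np.cos(.063),np.sin(.063)
for sg in (1,-1):   # rail outer edges in tray coords
    q=(p[:,:2]-[472.7,92])@np.array([[c,-s],[s,c]]); k=(sg*q[:,0]>50)&(q[:,1]<40)&(q[:,1]>-90)
    print(sg,k.sum(),np.percentile(q[k,0],[3,50,97]), np.polyfit(q[k,1],q[k,0],1) if k.sum()>20 else 0)
for sg in (1,-1):
    k=(sg*q[:,1]>95); print("end",sg,k.sum(),np.percentile(q[k,1],[3,50,97]) if k.sum() else 0)
m=(z>160)&(z<178)&(abs(w[:,0]-472)<90)&(f["frame"].reshape(-1,3).min(1)>150); print("bar",rect(w[m]),w[m].min(0),w[m].max(0),m.sum())
E
```

```text
tray (array([472. ,  91.1]), array([126.2, 209. ]), 3.53) 58.03492252942959 4701
1 1471 [54.0654769  58.2375289  62.29685433] [6.47501592e-03 5.83625441e+01]
-1 1314 [-63.17614084 -57.82146257 -55.29979018] [ 2.25935096e-03 -5.82930470e+01]
end 1 486 [ 97.77257442 101.26852361 103.23093938]
end -1 1004 [-104.45211083 -101.5551139   -96.31096378]
bar (array([524.9, 174.3]), array([12. , 27.4]), 3.35) [518.36130679 160.9512092  165.89661812] [531.67986352 187.9703125  169.96990077] 52
```

```bash
python3 -m crank '[[0,0.04,0,0.022,-0.025,0.6,1],[0,0.04,0,0.022,-0.025,1.1,1],[0,0.04,0,0.022,-0.025,1.4,1],[0,0.04,0,0.022,-0.025,1.6,1],[0,0.04,0,0.022,-0.025,1.63,1],[0,0.04,0,0.022,-0.025,1.63,1]]'
python3 - <<'E'
from h import *; from bench import ctrl
show()
o=[]
for n in ("scene","side","wrist"):
    f=ctrl.grab_frame(n); np.savez(f"/tmp/{n}3.npz",**f); o.append(f["frame"][...,::-1])
cv2.imwrite("pics/c3.png",np.hstack([cv2.resize(o[0][190:310,170:330],(400,300)),cv2.resize(o[1][200:305,240:380],(400,300))]))
E
```

```text
time_s: 5.55
tcp_pos: [470.0, 172.8, 113.4]
ee_rot: [1.0, 0.031, 0.002, -0.0]
contact_force: [0.0, 0.1, -1.8]
finger_gap: 19.1
grasp_force: 60.6
t 5.55 tcp [470.  172.8 113.4] yaw 3.57 tilt [0.0043 0.0005] F [ 0.03  0.12 -1.81] M [-0.   -0.01  0.04] gap 19.1 60.57610273361206
```

View pics/c3.png

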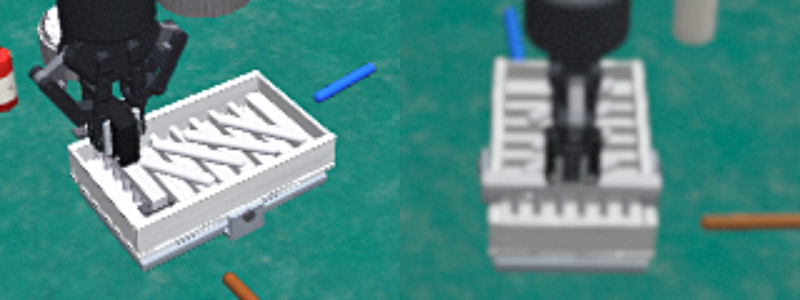

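The scene and side crops show the rake centred across the tray's left strip, clear of the pins, with its bar spanning both rails.

```bash
python3 -m crank '[[0,0,0,-0.01,0.01,0.03,1],[0,0,0,-0.01,0.01,0.06,1],[0,0,0,-0.01,0.01,0.08,1],[0,0,0,-0.01,0.01,0.1,1],[0,0,0,-0.01,0.01,0.1,1]]'; python3 -c "
from h import *;show()"
python3 -m crank '[[0,0,0,0,0,0.015,1],[0,0,0,0,0,0.03,1],[0,0,0,0,0,0.03,1]]'; python3 -c "
from h import *;show()"
```

```text
time_s: 6.32
tcp_pos: [469.0, 172.2, 106.7]
ee_rot: [1.0, 0.031, 0.002, -0.0]
contact_force: [-0.6, -0.1, -2.0]
finger_gap: 19.6
grasp_force: 60.6
t 6.325 tcp [469.  172.2 106.7] yaw 3.59 tilt [0.0032 0.0001] F [-0.64 -0.15 -2.02] M [-0.02 -0.03  0.03] gap 19.6 60.576993227005005
time_s: 6.7
tcp_pos: [469.1, 172.3, 105.1]
ee_rot: [1.0, 0.031, 0.002, -0.0]
contact_force: [0.7, 0.8, -1.3]
finger_gap: 19.7
grasp_force: 60.6
t 6.7 tcp [469.1 172.3 105.1] yaw 3.59 tilt [0.0035 0.0004] F [ 0.69  0.77 -1.3 ] M [ 0.06  0.02 -0.02] gap 19.7 60.60491323471069
```

```bash
for i in 1 2; do python3 -m crank '[[0,0,0,0,0,0.01,1],[0,0,0,0,0,0.02,1],[0,0,0,0,0,0.02,1]]' >/dev/null; python3 -c "
from h import *;show()"; done
```

```text
t 7.075 tcp [469.1 172.5 104. ] yaw 3.59 tilt [0.0037 0.0005] F [0.4  0.47 0.44] M [ 0.3   0.13 -0.1 ] gap 19.4 60.72047710418701
t 7.45 tcp [469.2 172.3 102.7] yaw 3.59 tilt [0.0037 0.0004] F [-0.01  1.22  0.85] M [ 0.35  0.16 -0.05] gap 19.3 60.835089683532715
```

```bash
python3 -m crank '[[0,-0.015,0,0,0,0,1],[0,-0.03,0,0,0,0,1],[0,-0.03,0,0,0,0,1]]' >/dev/null; python3 -c "
from h import *;show()";  python3 -m crank '[[0,-0.015,0,0,0,0,1],[0,-0.03,0,0,0,0,1],[0,-0.03,0,0,0,0,1]]' >/dev/null; python3 -c "
from h import *;show()"
```

```text
t 7.825 tcp [469.2 172.3 102.8] yaw 3.59 tilt [0.0011 0.0003] F [0.16 2.   0.73] M [ 0.38 -0.06 -0.04] gap 19.4 60.943522453308105
t 8.2 tcp [469.2 172.2 102.7] yaw 3.59 tilt [-0.0016 -0.0001] F [0.28 1.06 0.26] M [ 0.33 -0.29  0.09] gap 19.4 60.88370203971863
```

```bash
python3 -m crank '[[0,0.035,0,0,0,0,1],[0,0.035,0,0,0.02,0,1],[0,0.035,0,0,0.045,-0.002,1],[0,0.035,0,0,0.07,-0.004,1],[0,0.035,0,0,0.095,-0.006,1],[0,0.035,0,0,0.12,-0.008,1]]' >/dev/null; python3 -c "
from h import *;show()";  python3 -m crank '[[0,0,0,0,0.025,-0.001,1],[0,0,0,0,0.05,-0.003,1],[0,0,0,0,0.075,-0.005,1],[0,0,0,0,0.1,-0.006,1],[0,0,0,0,0.125,-0.008,1],[0,0,0,0,0.15,-0.009,1]]' >/dev/null; python3 -c "
from h import *;show()"
```

```text
t 8.95 tcp [469.5 165.  103.2] yaw 3.58 tilt [0.0013 0.0001] F [-0.91  2.13  1.59] M [0.51 0.03 0.01] gap 19.1 60.867884159088135
t 9.7 tcp [470.1 156.1 103.7] yaw 3.59 tilt [0.0014 0.0003] F [-0.87  1.83  1.84] M [0.62 0.   0.03] gap 19.5 60.99011242389679
```

```bash
for i in 1 2; do python3 -m crank '[[0,0,0,0,0.025,-0.003,1],[0,0,0,0,0.05,-0.006,1],[0,0,0,0,0.075,-0.008,1],[0,0,0,0,0.1,-0.009,1],[0,0,0,0,0.125,-0.011,1],[0,0,0,0,0.15,-0.012,1]]' >/dev/null; python3 -c "
from h import *;show()"; done
```

```text
t 10.45 tcp [470.7 147.  104.5] yaw 3.59 tilt [0.0015 0.0002] F [-0.48  3.31  2.77] M [0.68 0.02 0.04] gap 19.4 61.042410135269165
t 11.2 tcp [471.2 138.  105.2] yaw 3.58 tilt [0.0013 0.0001] F [-0.35  2.97  2.13] M [ 0.6  -0.01 -0.03] gap 19.2 61.040693521499634
```

```bash
python3 -m crank '[[0,0,0,0,0.02,-0.006,1],[0,0,0,0,0.045,-0.01,1],[0,0,0,0,0.07,-0.013,1],[0,0,0,0,0.095,-0.015,1],[0,0,0,0,0.12,-0.017,1],[0,0,0,0,0.145,-0.018,1]]' >/dev/null; python3 - <<'E'
from h import *; from bench import ctrl
show()
o=[]
for n in ("scene","side"):
    f=ctrl.grab_frame(n); o.append(f["frame"][...,::-1])
cv2.imwrite("pics/c4.png",np.hstack([cv2.resize(o[0][190:310,170:330],(400,300)),cv2.resize(o[1][200:305,240:380],(400,300))]))
E
```

```text
t 11.95 tcp [471.5 129.  106.1] yaw 3.58 tilt [ 0.0007 -0.0003] F [-0.29 -0.17 -2.18] M [-0.05 -0.05  0.06] gap 19.4 60.481635332107544
```

View pics/c4.png

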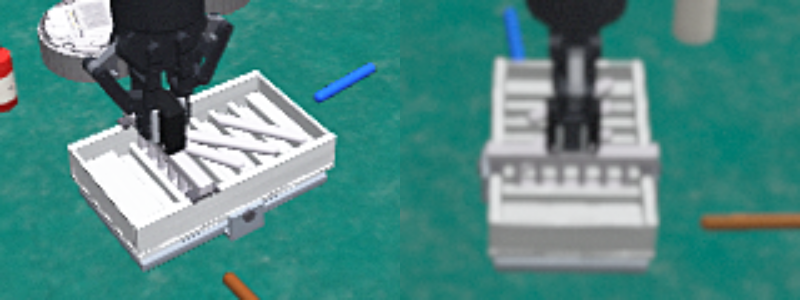

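The scene crop shows the rake over the second groove, the strip behind it empty and pins ahead. The force says the skids have just left the rails, so I'll back off 1 cm, find contact again and comb on.

```bash
python3 -m crank '[[0,0,0,0,-0.08,0,1],[0,0,0,0,-0.15,0,1],[0,0,0,0,-0.15,0.005,1],[0,0,0,0,-0.15,0.01,1],[0,0,0,0,-0.15,0.01,1]]' >/dev/null; python3 -c "
from h import *;show()"
```

```text
t 12.675 tcp [471.2 138.4 105.7] yaw 3.59 tilt [0.0014 0.0002] F [ 0.71  0.27 -1.28] M [0.13 0.03 0.08] gap 19.5 60.487303733825684
```

```bash
python3 -m crank '[[0,0,0,0,0,0.006,1],[0,0,0,0,0.025,0.006,1],[0,0,0,0,0.05,0.005,1],[0,0,0,0,0.075,0.004,1],[0,0,0,0,0.1,0.003,1],[0,0,0,0,0.125,0.003,1]]' >/dev/null; python3 -c "
from h import *;show()"
```

```text
t 13.425 tcp [471.7 130.9 105.5] yaw 3.59 tilt [0.0015 0.0003] F [-0.26  2.11  1.49] M [ 0.46  0.07 -0.05] gap 19.4 60.71030259132385
```

```bash
for i in 1 2; do python3 -m crank '[[0,0,0,0,0.025,-0.002,1],[0,0,0,0,0.05,-0.003,1],[0,0,0,0,0.075,-0.004,1],[0,0,0,0,0.1,-0.004,1],[0,0,0,0,0.125,-0.005,1]]' >/dev/null; python3 -c "
from h import *;show()";done
```

```text
t 14.05 tcp [472.1 123.3 105.7] yaw 3.59 tilt [0.0012 0.    ] F [ 0.19  2.03 -0.03] M [ 0.28  0.01 -0.03] gap 19.0 60.71048140525818
t 14.675 tcp [472.5 115.7 106. ] yaw 3.58 tilt [ 0.0011 -0.0001] F [ 0.   -0.13 -1.99] M [ 0.04 -0.05  0.02] gap 19.2 60.61204791069031
```

```bash
python3 -m crank '[[0,0,0,0,-0.08,0,1],[0,0,0,0,-0.15,0,1],[0,0,0,0,-0.15,0.004,1],[0,0,0,0,-0.15,0.007,1],[0,0,0,0,-0.125,0.007,1],[0,0,0,0,-0.1,0.007,1],[0,0,0,0,-0.075,0.007,1]]' >/dev/null; python3 -c "
from h import *;show()"; python3 -m crank '[[0,0,0,0,0.025,0,1],[0,0,0,0,0.05,0,1],[0,0,0,0,0.075,0,1],[0,0,0,0,0.1,0,1]]' >/dev/null; python3 -c "
from h import *;show()"
```

```text
t 15.55 tcp [472.5 120.4 105.8] yaw 3.58 tilt [0.0017 0.0003] F [-0.34  1.5   0.6 ] M [0.36 0.02 0.02] gap 19.4 60.64587593078613
t 16.05 tcp [472.9 114.6 105.8] yaw 3.59 tilt [0.0018 0.0005] F [0.68 2.44 1.8 ] M [0.58 0.01 0.02] gap 19.2 61.01847231388092
```

```bash
python3 -m crank '[[0,0,0,0,0.025,-0.002,1],[0,0,0,0,0.05,-0.002,1],[0,0,0,0,0.075,-0.002,1],[0,0,0,0,0.1,-0.002,1]]' >/dev/null; python3 -c "
from h import *;show()"; python3 -m crank '[[0,0,0,0,0.025,0,1],[0,0,0,0,0.05,0,1],[0,0,0,0,0.075,0,1],[0,0,0,0,0.1,0,1]]' >/dev/null; python3 -c "
from h import *;show()"
```

```text
t 16.55 tcp [473.1 108.5 105.8] yaw 3.59 tilt [0.0014 0.0002] F [-0.4   2.2   2.83] M [ 0.62  0.08 -0.03] gap 18.9 61.015119552612305
t 17.05 tcp [473.5 102.5 105.8] yaw 3.59 tilt [0.0015 0.0003] F [-0.63  2.22  3.17] M [ 0.79  0.09 -0.  ] gap 19.1 61.16039514541626
```

```bash
python3 -m crank '[[0,0,0,0,0.025,-0.003,1],[0,0,0,0,0.05,-0.003,1],[0,0,0,0,0.075,-0.004,1]]' >/dev/null; python3 -c "
from h import *;show()"; python3 -m crank '[[0,0,0,0,0.025,0,1],[0,0,0,0,0.05,0,1],[0,0,0,0,0.075,0,1]]' >/dev/null; python3 -c "
from h import *;show()"
```

```text
t 17.425 tcp [473.6  97.6 105.9] yaw 3.58 tilt [ 0.001  -0.0002] F [-0.91  1.91  1.04] M [ 0.47  0.01 -0.  ] gap 19.4 60.94387650489807
t 17.8 tcp [473.9  93.2 105.9] yaw 3.58 tilt [ 0.0009 -0.0001] F [-0.21  1.24 -1.03] M [ 0.27 -0.03  0.03] gap 19.2 60.68103075027466
```

```bash
python3 -m crank '[[0,0,0,0,0.02,0.003,1],[0,0,0,0,0.045,0.003,1],[0,0,0,0,0.07,0.003,1]]' >/dev/null; python3 -c "
from h import *;show()"; python3 -m crank '[[0,0,0,0,0.025,0,1],[0,0,0,0,0.05,0,1],[0,0,0,0,0.075,0,1]]' >/dev/null; python3 -c "
from h import *;show()"
```

```text
t 18.175 tcp [474.4  89.3 105.9] yaw 3.6 tilt [0.0016 0.0003] F [0.48 2.33 1.75] M [ 0.56  0.1  -0.03] gap 19.2 61.000778675079346
t 18.55 tcp [474.6  84.8 105.8] yaw 3.59 tilt [0.0014 0.0002] F [0.34 3.57 1.58] M [0.68 0.11 0.03] gap 19.0 61.010388135910034
```

```bash
python3 -m crank '[[0,0,0,0,0.025,0,1],[0,0,0,0,0.05,0,1],[0,0,0,0,0.075,0,1],[0,0,0,0,0.1,0,1]]' >/dev/null; python3 -c "
from h import *;show()"; python3 -m crank '[[0,0,0,0,0.025,0.001,1],[0,0,0,0,0.05,0.001,1],[0,0,0,0,0.075,0.001,1],[0,0,0,0,0.1,0.002,1]]' >/dev/null; python3 - <<'E'
from h import *; from bench import ctrl
show()
o=[]
for n in ("scene","side"):
    f=ctrl.grab_frame(n); o.append(f["frame"][...,::-1])
cv2.imwrite("pics/c5.png",np.hstack([cv2.resize(o[0][190:310,170:330],(400,300)),cv2.resize(o[1][200:305,240:380],(400,300))]))
E
```

```text
t 19.05 tcp [474.8  78.6 105.7] yaw 3.58 tilt [ 0.001 -0.   ] F [0.14 1.27 0.44] M [ 0.43  0.01 -0.03] gap 19.3 60.981770753860474
t 19.55 tcp [475.2  72.6 105.6] yaw 3.58 tilt [ 0.001 -0.   ] F [0.05 1.11 0.87] M [0.31 0.02 0.01] gap 19.3 60.78481435775757
```

View pics/c5.png

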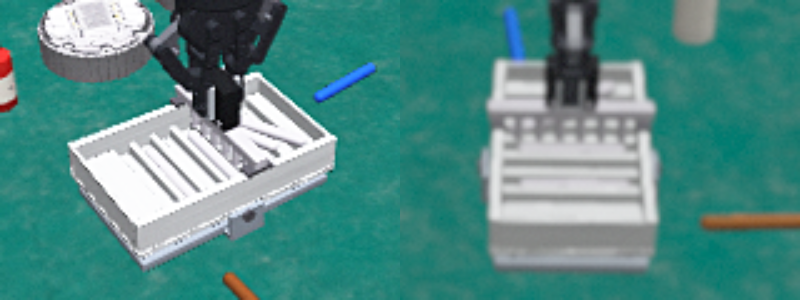

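The scene crop shows the grooves behind the rake lying clear with pins parallel in them, and the remaining pins askew ahead of the rake.

```bash
python3 -m crank '[[0,0,0,0,0.025,0.001,1],[0,0,0,0,0.05,0.002,1],[0,0,0,0,0.075,0.002,1],[0,0,0,0,0.1,0.003,1],[0,0,0,0,0.125,0.003,1]]' >/dev/null; python3 -c "
from h import *;show()"; python3 -m crank '[[0,0,0,0,0.025,0.001,1],[0,0,0,0,0.05,0.002,1],[0,0,0,0,0.075,0.003,1],[0,0,0,0,0.1,0.004,1]]' >/dev/null; python3 -c "
from h import *;show()"
```

```text
t 20.275 tcp [475.7  65.2 105.5] yaw 3.59 tilt [0.0012 0.    ] F [-0.73  1.5   0.84] M [0.3  0.01 0.01] gap 19.6 60.711339712142944
t 20.775 tcp [476.1  59.3 105.2] yaw 3.58 tilt [0.0013 0.0001] F [-0.03  1.27  0.63] M [ 0.29 -0.    0.03] gap 19.3 60.715041160583496
```

Push steady at about 2.7 N; carrying on.

```bash
python3 -m crank '[[0,0,0,0,0.025,0.002,1],[0,0,0,0,0.05,0.003,1],[0,0,0,0,0.075,0.005,1],[0,0,0,0,0.1,0.006,1],[0,0,0,0,0.125,0.007,1]]' >/dev/null; python3 -c "
from h import *;show()"; python3 -m crank '[[0,0,0,0,0.025,0.002,1],[0,0,0,0,0.05,0.004,1],[0,0,0,0,0.075,0.006,1],[0,0,0,0,0.1,0.008,1]]' >/dev/null; python3 -c "
from h import *;show()"
```

```text
t 21.4 tcp [476.7  51.8 104.9] yaw 3.58 tilt [0.0014 0.0001] F [0.41 1.98 0.1 ] M [ 0.34  0.09 -0.  ] gap 19.4 60.716378688812256
t 21.9 tcp [477.1  45.8 104.4] yaw 3.59 tilt [0.0015 0.0002] F [1.1  1.89 1.23] M [ 0.45 -0.01 -0.04] gap 19.4 60.71906268596649
```

```bash
python3 -m crank '[[0,0,0,0,0.025,0.002,1],[0,0,0,0,0.05,0.004,1],[0,0,0,0,0.075,0.006,1],[0,0,0,0,0.1,0.008,1],[0,0,0,0,0.125,0.01,1]]' >/dev/null; python3 -c "
from h import *;show()"; python3 -m crank '[[0,0,0,0,0.025,0.002,1],[0,0,0,0,0.05,0.004,1],[0,0,0,0,0.075,0.007,1],[0,0,0,0,0.1,0.009,1]]' >/dev/null; python3 -c "
from h import *;show()"
```

```text
t 22.525 tcp [477.4  38.2 103.7] yaw 3.59 tilt [0.0011 0.    ] F [-0.08  1.97  0.68] M [0.41 0.02 0.05] gap 19.1 60.97852349281311
t 23.025 tcp [477.8  32.3 103.2] yaw 3.59 tilt [0.0013 0.0001] F [0.13 1.83 1.15] M [0.38 0.06 0.  ] gap 19.5 60.979928970336914
```

```bash
python3 -m crank '[[0,0,0,0,0.025,0.002,1],[0,0,0,0,0.05,0.005,1],[0,0,0,0,0.075,0.007,1],[0,0,0,0,0.1,0.009,1],[0,0,0,0,0.125,0.011,1]]' >/dev/null; python3 -c "
from h import *;show()"; python3 -m crank '[[0,0,0,0,0.025,0.002,1],[0,0,0,0,0.05,0.005,1],[0,0,0,0,0.075,0.008,1],[0,0,0,0,0.1,0.01,1],[0,0,0,0,0.125,0.012,1]]' >/dev/null; python3 -c "
from h import *;show()"
```

```text
t 23.65 tcp [478.3  24.8 102.6] yaw 3.58 tilt [0.0013 0.0001] F [0.04 1.46 0.94] M [0.43 0.06 0.01] gap 19.0 60.97993612289429
t 24.275 tcp [478.8  17.3 101.9] yaw 3.58 tilt [0.0013 0.0001] F [-0.01  1.59  1.18] M [0.37 0.07 0.01] gap 19.0 60.97933530807495
```

```bash
python3 -m crank '[[0,0,0,0,0.025,0.002,1],[0,0,0,0,0.05,0.005,1],[0,0,0,0,0.075,0.008,1],[0,0,0,0,0.1,0.01,1],[0,0,0,0,0.125,0.013,1],[0,0,0,0,0.14,0.014,1],[0,0,0,0,0.14,0.014,1]]' >/dev/null; python3 -c "
from h import *;show()"
```

```text
t 25.15 tcp [479.3   8.9 101. ] yaw 3.58 tilt [ 0.0013 -0.0001] F [0.49 0.11 1.25] M [0.18 0.01 0.04] gap 19.3 60.98228216171265
```

```bash
python3 -m crank '[[0,0,0,0,0,-0.03,1],[0,0,0,0,0,-0.08,1],[0,0,0,0,0,-0.2,1],[0,0,0,0,0,-0.6,1],[0,0,0,0,0,-1.2,1],[0,0,0,0,0,-1.8,1],[0,0,0,0,0,-1.83,1],[0,0,0,0,0,-1.83,1]]' >/dev/null; python3 - <<'E'
from h import *; from bench import ctrl
show()
o=[]
for n in ("scene","side"):
    f=ctrl.grab_frame(n); np.savez(f"/tmp/{n}6.npz",**f); o.append(f["frame"][...,::-1])
cv2.imwrite("pics/c6.png",np.hstack([cv2.resize(o[0][190:310,170:330],(400,300),interpolation=2),cv2.resize(o[1][200:305,240:380],(400,300),interpolation=2)]))
go([466.7,-317.5,210],9.58)
E
```

```text
t 26.15 tcp [478.7   8.8 210.5] yaw 3.57 tilt [ 0.0008 -0.0002] F [ 0.37  0.04 -3.33] M [0.07 0.   0.01] gap 19.2 60.576263666152954
row [-0.    0.01 -1.2 ] [-5.330e-01  5.416e+00 -5.000e-03]
```

View pics/c6.png

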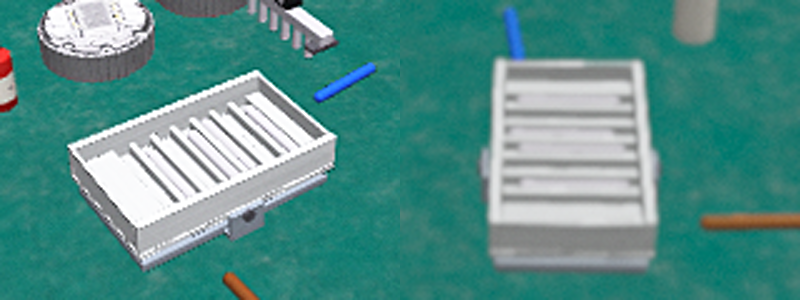

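The pins now lie parallel in the grooves. I'll check the heights groove by groove.

```bash
python3 - <<'E'
from h import *
c,s=np.cos(.062),np.sin(.062)
for n in ("scene","side"):
    W=cloud(np.load(f"/tmp/{n}6.npz")).reshape(-1,3); q=(W[:,:2]-[472.3,91.7])@np.array([[c,-s],[s,c]]); z=W[:,2]
    for y in (54.5,32.5,10.5,-11.5,-33.5,-55.5,-77.5):
        print(n,y,[(int(np.median(z[m])),round(np.percentile(z[m],20)),round(np.percentile(z[m],80))) if (m:=(abs(q[:,0]-x)<7)&(abs(q[:,1]-y)<3.5)).sum()>2 else None for x in (-45,-30,-15,0,15,30,45)])
E
```

```text
scene 54.5 [(-580, -581, -577), (-579, -582, -578), (24, -582, 27), (25, -461, 27), (25, 25, 27), (25, 25, 27), (26, 26, 27)]
scene 32.5 [(-579, -582, -578), (36, -584, 38), (36, -581, 38), (37, -211, 39), (38, 37, 38), (37, 38, 38), None]
scene 10.5 [(-582, -584, -578), (-582, -585, -579), (-576, -583, 27), (25, -97, 26), (26, 26, 26), (26, 26, 28), (26, 25, 27)]
scene -11.5 [(-582, -584, -580), (34, -581, 37), (34, -580, 37), (36, 34, 38), (37, 36, 38), (37, 36, 38), (34, 28, 37)]
scene -33.5 [(-581, -582, -579), (538, 520, 552), (528, 274, 547), (522, 293, 545), (511, 382, 521), (516, 38, 525), (38, 36, 39)]
scene -55.5 [(518, -578, 524), (431, 381, 480), (344, 295, 373), (242, 204, 280), (362, 28, 367), (27, 25, 362), (26, 26, 27)]
scene -77.5 [(396, 173, 498), (376, 182, 465), (200, 154, 228), (156, 37, 177), (151, 35, 173), (149, 36, 174), (171, 149, 180)]
side 54.5 [None, None, None, None, None, None, None]
side 32.5 [(36, 36, 38), (37, 37, 39), (37, 37, 39), (36, 36, 38), (37, 37, 38), (37, 35, 39), None]
side 10.5 [None, None, None, None, None, None, None]
side -11.5 [(35, 34, 38), (36, 36, 38), (36, 35, 37), (37, 36, 39), (37, 34, 38), (37, 35, 39), (33, 33, 37)]
side -33.5 [(550, 445, 554), (549, 532, 563), (549, 525, 574), (547, 513, 582), (540, 511, 582), (553, 522, 572), (547, 37, 556)]
side -55.5 [None, (425, 359, 473), (363, 349, 370), (213, 205, 225), (364, 322, 386), (420, 354, 474), None]
side -77.5 [(167, 151, 180), (170, 146, 181), (172, 38, 203), (157, 37, 174), (172, 148, 226), (176, 148, 506), (176, 154, 498)]
```

```bash
python3 -m crank '[[0,0,-0.3,-0.1,0.9,0,1],[0,0,-0.6,-0.2,1.8,0,1],[0,0,-0.9,-0.3,2.7,0,1],[0,0,-1.2,-0.4,3.6,0,1],[0,0,-1.2,-0.48,4.5,0,1],[0,0,-1.2,-0.53,5.2,0,1],[0,0,-1.2,-0.53,5.42,0,1],[0,0,-1.2,-0.53,5.42,0,1],[0,0,-1.2,-0.53,5.42,0,1]]' >/dev/null; python3 - <<'E'
from h import *; from bench import ctrl
show(); go([466.7,-317.8,95],9.58)
f=ctrl.grab_frame("side"); np.savez("/tmp/side7.npz",**f); W=cloud(f).reshape(-1,3); z=W[:,2]
n=(abs(W[:,0]-465)<85)&(abs(W[:,1]+318)<50)
for lo,hi in ((42,56),(160,180)):
    m=n&(z>lo)&(z<hi); print(lo,rect(W[m]),m.sum())
E
```

```text
t 27.375 tcp [ 468.1 -315.4  210.3] yaw 9.72 tilt [0.0007 0.0017] F [-0.24  0.27 -1.62] M [ 0.02 -0.02  0.02] gap 19.3 60.428255796432495
row [-0.02 -0.01  0.03] [-0.031  0.038  1.922]
42 (array([ 464.2, -316.8]), array([144.1,  51.5]), 9.65) 93
160 (array([ 464.3, -308.7]), array([134.7,  22.2]), 6.59) 225
```

```bash
python3 -m crank '[[0,0,0,-0.02,0.03,0.4,1],[0,0,0,-0.02,0.035,0.9,1],[0,0,0,-0.02,0.035,1.3,1],[0,0,0,-0.02,0.035,1.5,1],[0,0,0,-0.02,0.035,1.55,1],[0,0,0,-0.02,0.035,1.55,1]]' >/dev/null; python3 - <<'E'
from h import *; from bench import ctrl
show(); go([466.7,-317.8,87.5],9.58)
o=[]
for n in ("scene","side"):
    f=ctrl.grab_frame(n); np.savez(f"/tmp/{n}8.npz",**f); o.append(f["frame"][...,::-1])
cv2.imwrite("pics/c8.png",np.hstack([cv2.resize(o[0][165:240,340:440],(400,300),interpolation=2),cv2.resize(o[1][130:196,264:352],(400,300),interpolation=2)]))
E
```

```text
t 28.175 tcp [ 467.5 -319.6  118.4] yaw 9.62 tilt [ 0.0021 -0.0004] F [-0.74 -0.76 -1.2 ] M [-0.01 -0.01  0.06] gap 19.2 60.58792591094971
row [ 0.01 -0.02  0.01] [-0.01  -0.033  0.515]
```

View pics/c8.png

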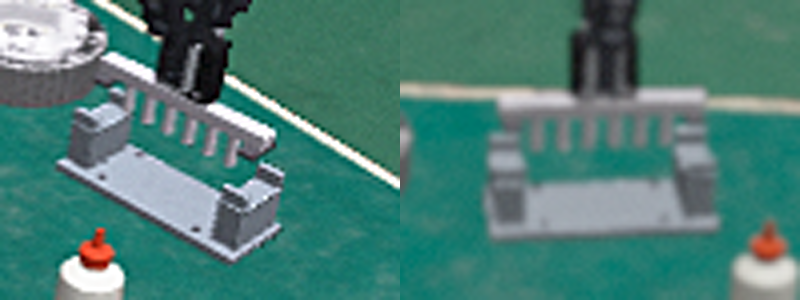

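The crops show the rake hanging squarely about 30 mm above the stand's seats, its tines between the two seat posts.

```bash
python3 -m crank '[[0,0,0,-0.01,-0.025,0.1,1],[0,0,0,-0.01,-0.025,0.22,1],[0,0,0,-0.01,-0.025,0.33,1],[0,0,0,-0.01,-0.025,0.42,1],[0,0,0,-0.01,-0.025,0.47,1],[0,0,0,-0.01,-0.025,0.48,1],[0,0,0,-0.01,-0.025,0.48,1]]' >/dev/null; python3 -c "
from h import *;show()"; python3 -m crank '[[0,0,0,0,0,0.01,1],[0,0,0,0,0,0.02,1],[0,0,0,0,0,0.02,1]]' >/dev/null; python3 -c "
from h import *;show()"
```

```text
t 29.15 tcp [ 466.3 -318.4   89. ] yaw 9.59 tilt [ 0.0015 -0.    ] F [-0.18 -0.15 -2.28] M [ 0.02 -0.02  0.03] gap 19.2 60.58776497840881
t 29.525 tcp [ 466.2 -318.4   87.8] yaw 9.59 tilt [0.0013 0.0001] F [-0.29  0.09 -1.87] M [-0.01 -0.04 -0.02] gap 19.2 60.58724641799927
```

```bash
python3 -m crank '[[0,0,0,0,0,0.008,1],[0,0,0,0,0,0.015,1],[0,0,0,0,0,0.015,1]]' >/dev/null; python3 -c "
from h import *;show()"
```

```text
t 29.9 tcp [ 466.3 -318.4   87.3] yaw 9.59 tilt [ 0.0016 -0.0002] F [-1.64  0.92  6.17] M [0.27 0.35 0.02] gap 19.4 61.530940532684326
```

```bash
python3 -m crank '[[0,0,0,0,0,-0.005,1],[0,0,0,0,0,-0.005,0.7],[0,0,0,0,0,-0.005,0.5],[0,0,0,0,0,-0.005,0.2],[0,0,0,0,0,-0.005,0],[0,0,0,0,0,-0.005,0],[0,0,0,0,0,-0.005,0],[0,0,0,0,0,-0.3,0],[0,0,0,0,0,-0.8,0],[0,0,0,0,0,-1.6,0],[0,0,0,0,0,-2.5,0],[0,0,0,0,0,-2.5,0]]' >/dev/null; python3 -m crank '[[0,0,0,-1,0.5,-0.5,0],[0,0,0,-1.8,1,-0.5,0],[0,0,0,-1.8,1,-0.5,0],[0,0,0,-1.8,1,-0.5,0]]' >/dev/null
python3 - <<'E'
from h import *; from bench import ctrl
show()
o=[];D={}
for n in ("scene","side"):
    f=ctrl.grab_frame(n); D[n]=f; o.append(f["frame"][...,::-1])
I=np.hstack([cv2.resize(o[0][165:300,190:420],(460,270),interpolation=2),cv2.resize(o[1][130:310,250:370],(300,450),interpolation=2)[:270]])
cv2.imwrite("pics/c9.png",np.hstack([cv2.resize(o[0][160:310,190:430],(400,300),interpolation=2),cv2.resize(o[1][130:310,190:430],(400,300),interpolation=2)]))
c,s=np.cos(.062),np.sin(.062)
for n in D:
    W=cloud(D[n]).reshape(-1,3); q=(W[:,:2]-[472.3,91.7])@np.array([[c,-s],[s,c]]); z=W[:,2]
    for y in (54.5,32.5,10.5,-11.5,-33.5,-55.5,-77.5):
        print(n,y,[int(np.median(z[m])) if (m:=(abs(q[:,0]-x)<7)&(abs(q[:,1]-y)<3.5)&(abs(z-45)<40)).sum()>2 else None for x in (-45,-30,-15,0,15,30,45)])
    m=(abs(W[:,0]-465)<30)&(abs(W[:,1]+318)<25)&(z>101)&(z<115); print("grip top",rect(W[m]),np.median(z[m]))
E
```

```text
t 31.9 tcp [ 369.1 -395.5  266.1] yaw 9.51 tilt [0.0009 0.001 ] F [ 0.51 -0.04  0.3 ] M [ 0.07 -0.02  0.02] gap 85.6 0.0
scene 54.5 [None, None, 26, 27, 26, 25, 26]
scene 32.5 [None, 37, 37, 38, 38, 38, None]
scene 10.5 [None, None, 25, 26, 26, 26, 25]
scene -11.5 [None, 36, 36, 36, 35, 37, 35]
scene -33.5 [None, 37, 38, 37, 37, 36, 36]
scene -55.5 [None, None, 26, 25, 26, 25, 26]
scene -77.5 [None, 36, 36, 35, 36, 36, 35]
grip top (array([ 465.2, -315.8]), array([43.2, 19.5]), 15.04) 103.9211941084252
side 54.5 [None, None, 28, None, 35, None, None]
side 32.5 [37, 37, 36, 37, 37, 37, None]
side 10.5 [None, None, None, None, None, None, None]
side -11.5 [37, 36, 36, 36, 36, 37, 35]
side -33.5 [None, 35, 37, 37, 36, 37, 36]
side -55.5 [None, None, None, None, None, None, None]
side -77.5 [34, 36, 35, 35, 35, 37, 35]
grip top (array([ 464.4, -313.4]), array([41.6, 21.4]), 15.23) 104.07086370580106
```

View pics/c9.png

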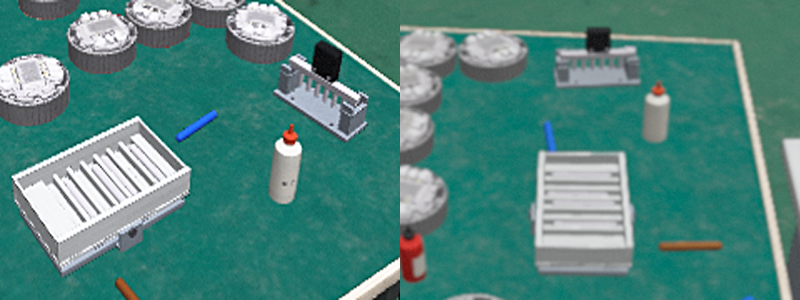

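The rake stands upright in its stand, with its grip top at 104 mm as at the start. Four grooves each hold one parallel pin, and the bystanders are where they were.

```bash
python3 -c "
from bench import ctrl;print(ctrl.hand_in())"
```

```text
the job is handed in; nothing more can be done
None
```

I combed the tray end to end, and the camera heights show all four pins lying parallel in separate grooves. The push was mostly 2 to 4 N, peaking near 5 N mid-tray, and the skids lifted off the rails twice, so I backed off about a centimetre and combed again each time. The rake is back upright in its stand, and the job was handed in at about 32 s.

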